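# Lay the coffee board for two

## Robot

A 6-joint arm with a two-finger parallel gripper is mounted at the origin on the work surface. World frame = base frame: x ahead of the robot, y to its left, z up, the work surface at z = 0. Lengths are in m, angles in rad, forces in N, time in s.
With the tool pointing down it reaches from about 0.275 to 0.725 m from the base axis. Payload 15.9 kg.
Tool frame: the origin (TCP) lies midway between the tips of the shut fingers; the grasp point (between the pads) lies arm.grasp_offset behind it (arm.grasp_offset is the distance from the TCP to the grasp point, in m); z points along the fingers, y is the direction in which the jaws open and shut (so a half turn about z gives the same grasp; the last joint's range is limited). The gripper opens to 85 mm and grips with 20 to 120 N. Pads are 22 mm wide; open, the fingers measure 114 mm over their backs; the gripper's body (76 mm by 85 mm) begins 54 mm behind the grasp point. The pads swing forward as they close: fully open they stand 13 mm farther back than shut.
Start: joints at [1.221, 0.213, -0.034, 1.323, 0, 1.571], TCP at [0.171, 0.47, 0.231] pointing down, gripper open.
Joint ranges: [-2.98, 2.98], [-0.74, 1.72], [-1.14, 1.35], [-2.1, 2.04], [-1.57, 1.44], [-3.14, 3.14]. Speed limits (rad/s): [1.89, 1.89, 2.39, 2.57, 3.14, 3.14].

## Interface

Orientations are given as a rotation vector (axis times angle).
In Python, from bench import arm gives the robot as it stands. The module is installed in compiled form; this text tells all that it offers.
- The arm moves only by the shell command python3 -m creep 'ROWS' [FORCE]. ROWS is a JSON object of lists of equal length, an entry for each row: "dr": the turn, a rotation vector about the tool's x, y, z in degrees, a list of three; "xyz": the shift along the tool's x, y, z in cm, a list of three; "claw": the finger opening in cm, from 0 to 8.54. A call has 1 to 12 rows; each row is the pose to reach, as a shift and turn from the pose commanded when the call began, along the tool's axes at that moment; what a row does not reach only later rows make up. A row lasts 1/8 s, in which the tool goes at most 62.5 mm and 10.7 degrees, less where a joint would pass 70% of its speed; a pose out of reach is approached as far as the arm can. A call with a gripper value outside its range is refused whole. The fingers move at their own pace and stop on an object; FORCE is the grip in N (left out, the last holds). Time passes only in rows, so rows that repeat a pose let the fingers close. It gives the time, the measured TCP pose, the force and the opening at its end, in the units of the state.
- arm.observe(): the state, without advancing time (a new reading comes with each control period).
- arm.snapshot(name): name is "side" or "top"; returns the picture (384x512x3 uint8, red, green, blue); there is no depth.
- arm.camera_model(name): a dict with "fx", "fy", "cx", "cy" (pixels), "rvec" (rotation vector, rad) and "tvec" (3), from world to camera coordinates, as OpenCV has them. Camera axes: x right, y down, z forward; pixel columns grow to the right and rows downward; lengths in m; the calibration is good to about 2 mm. A picture is of the moment at which its call begins. camera_model takes no time and is no camera call.
- arm.job_done(): hands the job in, once; it reports no verdict.
The state is a dict: "t": time; "q": joint angles; "qvel": joint speeds; "joint_efforts": joint torques, N m; "position": TCP position; "ee_rot": TCP orientation; "force": force on the tool from outside, world axes, zero at the start; "moment": the same for the moment, N m; "gripper_width": opening from 0.0 (shut) to 1.0 (fully open).
Only numpy, scipy, OpenCV 4.12 (cv2) and the standard library are available. Lean on these libraries where they do the work, as an engineer would, in place of code of your own. Each camera call takes 0.05 s, during which the arm holds its last target.

## Task

Lay the serving board for two coffees: stand each espresso cup upright in the middle of the saucer of its own colour, stand the cream-yellow sugar pot on the board midway between the two saucers, and put its lid properly on top of it. Leave the milk jug and the measuring spoon where they are, and let go of everything.

Things in the scene. Friction and masses are not known exactly. Their poses are not given: they have to be found in the camera images.
- cup_blue_mid (a point): Dark blue ceramic espresso cup, loose, standing upright on the counter: straight round body 56 mm in diameter and 56 mm high, open at the top, wall 3 mm, with one small loop handle on its +y side standing out about 20 mm. The point is on the cup's axis, 28 mm above its underside; z is up along the axis. Grip across x, clear of the handle
- cup_white_mid (a point): White ceramic espresso cup, loose, standing upright on the counter: straight round body 56 mm in diameter and 56 mm high, open at the top, wall 3 mm, with one small loop handle on its +y side standing out about 20 mm. The point is on the cup's axis, 28 mm above its underside; z is up along the axis. Grip across x, clear of the handle
- pot_mid (a point): Cream-yellow ceramic sugar pot without its lid, loose: round, 64 mm in diameter, 64 mm high, standing upright on the counter, open top with an opening 56 mm across, wall 4 mm, foot narrowing to 54 mm in the lowest 8 mm. The point is on its axis, 32 mm above its underside; z is up
- lid_knob (a point): Cream-yellow lid of the sugar pot, loose, right way up on the counter. From below: plug 44 mm across, 5 mm deep, that drops into the pot's mouth; disc 68 mm across, 6 mm thick, that rests on the pot's edge; upright brown wooden knob to grip, 22 mm thick, 11 to 45 mm above the underside. The point is on the knob's axis 34 mm above the underside (61 mm above the pot's point when seated); z up
- saucer_blue: Dark blue saucer, round, 96 mm across and 8 mm high, flat on top with a thin grey circle in the middle, fixed on the serving board 110 mm from the board's centre along its long axis; at which end changes. Origin: centre of its underside, on the board's top; a cup stands 8 mm above it
- saucer_white: White saucer, round, 96 mm across and 8 mm high, flat on top with a thin grey circle in the middle, fixed on the serving board 110 mm from the board's centre along its long axis; at which end changes. Origin: centre of its underside, on the board's top; a cup stands 8 mm above it
- board: Pale wooden serving board, fixed, 360 mm long (its x axis) by 130 mm wide (its y axis) and 15 mm thick, carrying a saucer at either end. Origin: centre of its underside, on the counter; the spot midway between the two saucers is straight above it
- jug_mid (a point): Small steel milk jug, 68 mm in diameter and 65 mm high, with a handle, loose; a bystander that stays where it is. The point is on its axis 32 mm above its underside
- spoon_mid (a point): Red plastic measuring spoon, about 125 mm long and 12 mm high, loose, lying on the counter along its x axis; a bystander that stays where it is. The point is near the middle of its length, 6 mm above its underside
Not all that is in view belongs to the job. Leave any green or turquoise look-alike of the part that bears pot_mid alone.

How it is judged:
By the outcome, as a careful person would: the job done as asked, in the order asked, and still so for the second after the job is handed in, with the robot touching nothing.
It also fails if it takes over 106 s, if anything falls off the work surface, if the arm or the gripper's body presses on something with over 40 N, if the wrist force passes 120 N, or if a joint passes its speed limit or range.

## Working session

There is one attempt and no reset: what is moved stays moved. The work goes in short steps, Python scripts to look and compute and a shell command to move; the robot and the scene stay as the last step left them, time stands still between calls to the robot, and variables do not carry over. Pictures are saved under pics/ and viewed, and the job is handed in when it is done.

```bash
mkdir -p pics; ls
python3 - <<'E'
from bench import arm
import cv2,json
for n in("side","top"):
    cv2.imwrite(f"pics/{n}0.png",arm.snapshot(n)[:,:,::-1]); print(n,arm.camera_model(n))
print(arm.observe(),arm.grasp_offset)
E
```

```text
pics
side {'fx': 390.8938737697617, 'fy': 390.8938737697617, 'cx': 257.55814426379453, 'cy': 191.2751236416786, 'rvec': array([ 2.43128726, -0.236767  ,  0.09214917]), 'tvec': array([-0.52702707,  0.09066913,  1.10020431])}
top {'fx': 486.5523200114549, 'fy': 486.5523200114549, 'cx': 266.65400357227537, 'cy': 192.99456555720874, 'rvec': array([ 2.13020792, -2.16067435,  0.10885355]), 'tvec': array([0.01732044, 0.53662326, 1.40976271])}
{'t': 0.1, 'q': array([ 1.22099373e+00,  2.13297888e-01, -3.49759954e-02,  1.32352112e+00,
       -2.79771774e-05,  1.57080670e+00]), 'qvel': array([-0.00039553,  0.00018844,  0.00176071, -0.00048568,  0.00193174,
       -0.00180458]), 'joint_efforts': array([-4.31509216e-04, -6.87249756e+01,  4.87805486e+01,  1.22395702e-02,
       -4.61833588e-05,  2.04081334e-05]), 'position': array([0.17125827, 0.46942604, 0.23087826]), 'ee_rot': array([-5.46662004e-01, -3.09351643e+00,  1.55236755e-03]), 'force': array([-0.89974622, -0.23250028,  0.1003429 ]), 'moment': array([ 0.00685298, -0.00665023,  0.02233745]), 'gripper_width': 1.0002285967292974} 0.0187
```

View pics/side0.png

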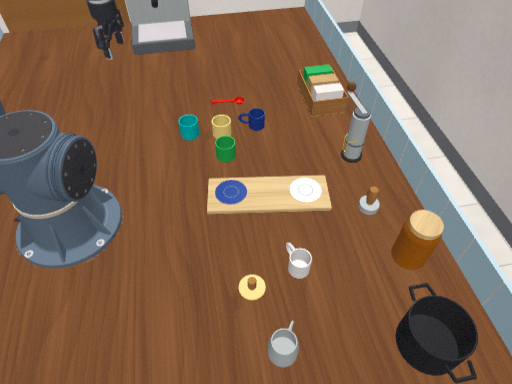

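View pics/top0.png

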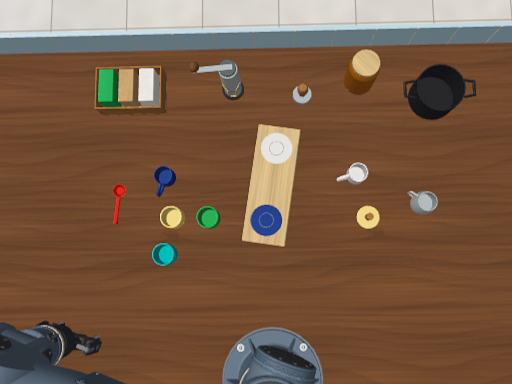

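The side view shows the yellow pot at about (221,127), hemmed in by a green and a turquoise cup. The blue cup is at (257,119), the white cup at (300,262), the lid at (252,287) and the board at (268,194). In the top view they are at (171,217), (165,177), (357,174), (368,217) and (271,185). I'll enlarge these next.

```bash
cat > h.py <<'E'
import numpy as np,cv2
from bench import arm
def cm(n):
    c=arm.camera_model(n);K=np.array([[c['fx'],0,c['cx']],[0,c['fy'],c['cy']],[0,0,1]]);return K,np.array(c['rvec'],float),np.array(c['tvec'],float)
def proj(n,P):
    K,r,t=cm(n);return cv2.projectPoints(np.array(P,float).reshape(-1,1,3),r,t,K,None)[0].reshape(-1,2)
def atz(n,uv,z):
    K,r,t=cm(n);R=cv2.Rodrigues(r)[0];d=R.T@np.linalg.inv(K)@np.array([uv[0],uv[1],1.]);o=-R.T@t;return o+d*(z-o[2])/d[2]
def tri(a,b):
    Ps=[];
    for n in("side","top"):
        K,r,t=cm(n);Ps.append(K@np.c_[cv2.Rodrigues(r)[0],t])
    X=cv2.triangulatePoints(Ps[0],Ps[1],np.array(a,float).reshape(2,1),np.array(b,float).reshape(2,1));return (X[:3]/X[3]).ravel()
def crop(img,x0,y0,w,h,s,name):
    c=cv2.resize(img[y0:y0+h,x0:x0+w],None,fx=s,fy=s,interpolation=cv2.INTER_CUBIC)[:,:,::-1].copy()
    for i in range((x0+9)//10*10,x0+w,10):
        cv2.line(c,(int((i-x0+.5)*s),0),(int((i-x0+.5)*s),6),(0,255,255),1)
        if i%20==0: cv2.putText(c,str(i),(int((i-x0+.5)*s)-12,18),0,.4,(255,255,255),1)
    for j in range((y0+9)//10*10,y0+h,10):
        cv2.line(c,(0,int((j-y0+.5)*s)),(6,int((j-y0+.5)*s)),(0,255,255),1)
        if j%20==0: cv2.putText(c,str(j),(8,int((j-y0+.5)*s)+4),0,.4,(255,255,255),1)
    cv2.imwrite(f"pics/{name}.png",c)
def load(f): return cv2.imread(f"pics/{f}.png")[:,:,::-1]
E
python3 - <<'E'
from h import *
t=load("top0");s=load("side0")
crop(t,105,155,120,115,5,"c1");crop(t,235,120,150,135,5,"c2")
crop(s,170,85,110,85,7,"c3");crop(s,195,165,145,140,4,"c4")
E
```

```text
(no output)
```

View pics/c1.png

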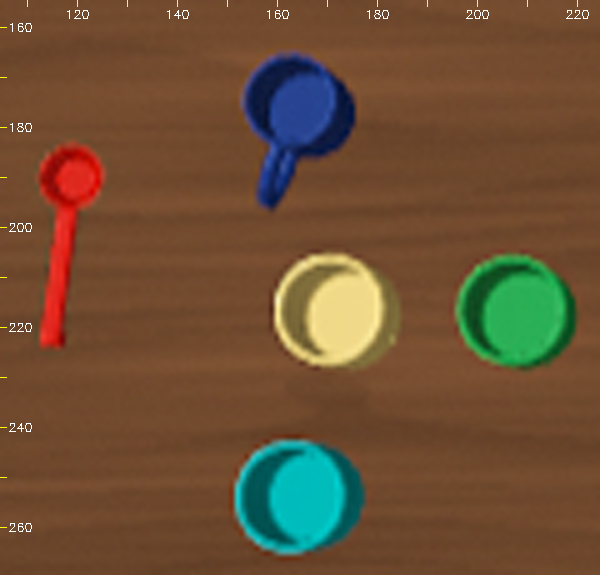

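View pics/c2.png

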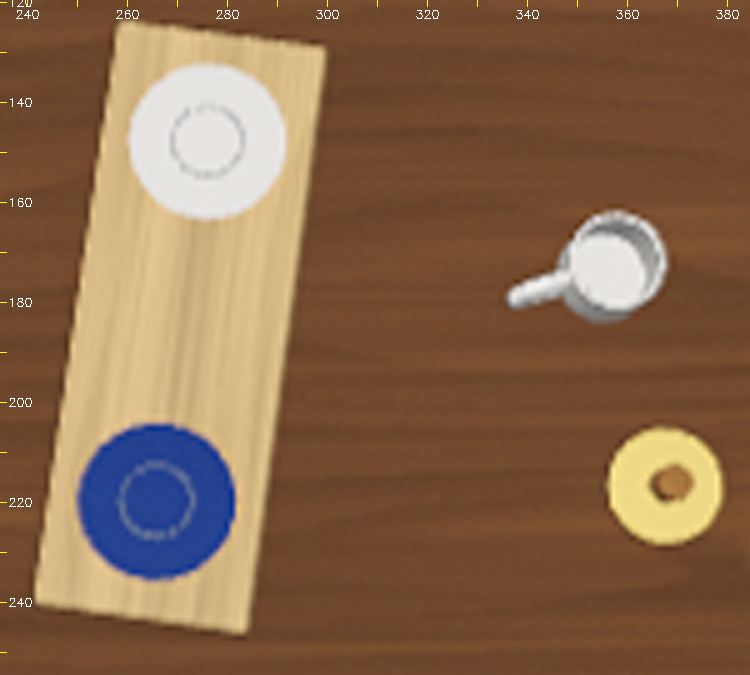

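View pics/c3.png

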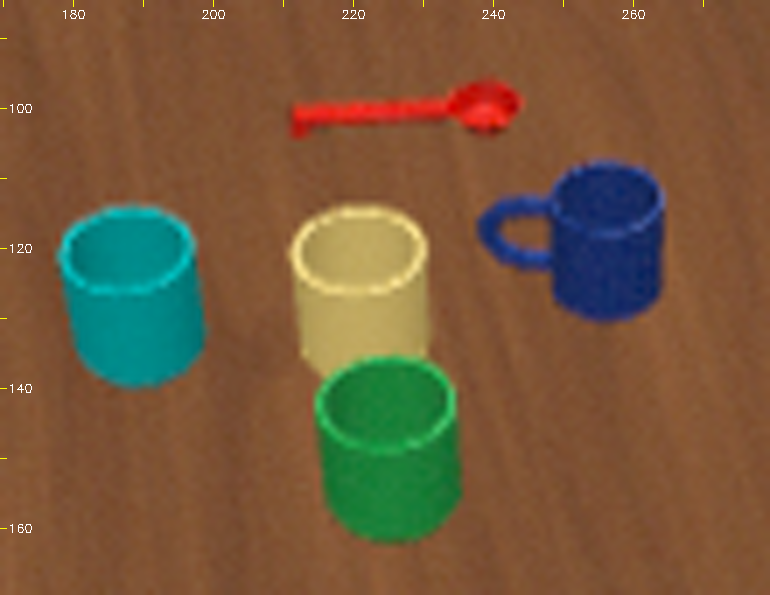

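View pics/c4.png

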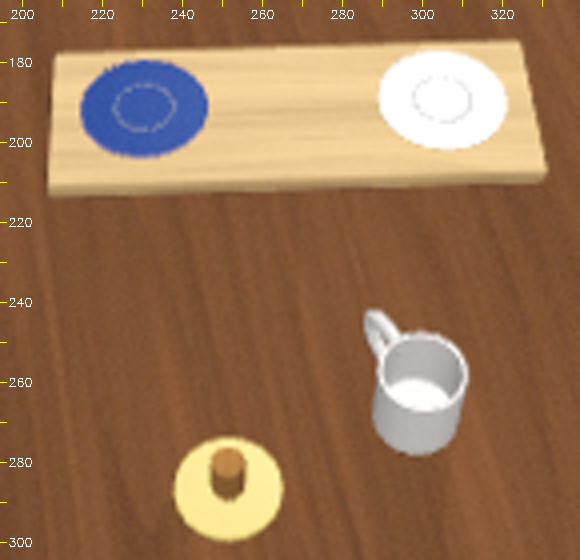

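Run:
```python
from h import *
D=dict(pot=((220.9,120.4),(170.3,216.5),.064),blue=((256.2,112.8),(163.1,175.1),.056),white=((300,255.8),(357.9,171.7),.056),knob=((251.5,279.5),(369.9,216.1),.045),disc=((251.6,286.8),(367.5,216.7),.011),sb=((230.6,191.4),(265.8,219.7),.023),sw=((305,189.4),(275.9,147.7),.023))
np.set_printoptions(precision=4,suppress=True)
for k,(a,b,z) in D.items(): print(k,tri(a,b),atz("side",a,z)[:2],atz("top",b,z)[:2])
# handles (mid height), green / teal rims, spoon
print("bh",atz("top",(158.2,194),.028)[:2],atz("side",(239,117),.028)[:2]); print("wh",atz("top",(337.5,178.5),.028)[:2],atz("side",(287.5,243),.035)[:2])
print("green",atz("top",(207,216.5),.064)[:2],"teal",atz("top",(163,254),.064)[:2],"spoon",atz("top",(119,189.5),.012)[:2],atz("top",(115,223),.006)[:2])
for u in((258.5,123.5),(299.5,129),(241.5,239.5),(284,246)):print(atz("top",u,.015)[:2])
print("jug",atz("top",(424,202),.065)[:2]); print("soap",atz("top",(302,95),.02)[:2])
```

```text
pot [0.4695 0.2901 0.0613] [0.4702 0.2868] [0.4687 0.2895]
blue [0.5931 0.3142 0.0553] [0.5945 0.3135] [0.592  0.3141]
white [ 0.5925 -0.258   0.0585] [ 0.5937 -0.2566] [ 0.5926 -0.2584]
knob [ 0.4636 -0.2906  0.0434] [ 0.4645 -0.2914] [ 0.4629 -0.2903]
disc [ 0.4643 -0.2906  0.005 ] [ 0.4641 -0.2935] [ 0.4637 -0.2895]
sb [0.4586 0.0136 0.0204] [0.4587 0.0113] [0.4583 0.0135]
sw [ 0.6767 -0.0198  0.019 ] [ 0.6755 -0.023 ] [ 0.6757 -0.0198]
bh [0.5396 0.3347] [0.538  0.3368]
wh [ 0.5777 -0.2018] [ 0.5769 -0.2015]
green [0.4671 0.1826] teal [0.361  0.3092] spoon [0.5573 0.4587] [0.4561 0.4703]
[0.7541 0.0324]
[ 0.7344 -0.0926]
[0.401  0.0867]
[ 0.3801 -0.0393]
jug [ 0.4997 -0.4428]
soap [ 0.8398 -0.1023]
```

Heights and sizes check out: rims are at 0.061/0.055/0.058 m and the saucers are 0.220 m apart. Next is a helper for the move numbers, then the blue cup.

```bash
cat > plan.py <<'E'
import sys,numpy as np
from scipy.spatial.transform import Rotation as Ro
from bench import arm
# usage: plan.py jawdeg x y z [x y z ...]
s=arm.observe();R=Ro.from_rotvec(s['ee_rot']);j=R.as_matrix()[:,1]
print("t",round(s['t'],2),"pos",s['position'].round(4),"jaw",round(np.degrees(np.arctan2(j[1],j[0])),1),"q",np.degrees(s['q']).round(0),"grip",round(s['gripper_width'],3),"F",s['force'].round(1))
if len(sys.argv)>1:
    a=np.radians(float(sys.argv[1]));y=np.array([np.cos(a),np.sin(a),0]);z=np.array([0,0,-1.]);c=[]
    for sg in(1,-1):
        M=np.c_[np.cross(sg*y,z),sg*y,z];c.append((R.inv()*Ro.from_matrix(M)).as_rotvec(degrees=True))
    for d in c: print("dr",d.round(1))
    P=np.array(sys.argv[2:],float).reshape(-1,3)
    for p in P: print("xyz",(R.inv().apply(p-s['position'])*100).round(2))
E
python3 plan.py 69 0.593 0.314 0.2 0.593 0.314 0.1 0.593 0.314 0.015
```

```text
t 0.1 pos [0.1713 0.4694 0.2309] jaw 70.0 q [70. 12. -2. 76. -0. 90.] grip 1.0 F [-0.9 -0.2  0.1]
dr [-0.1  0.   1. ]
dr [-0.00e+00 -1.00e-01 -1.79e+02]
xyz [-44.95  -0.14   3.09]
xyz [-44.95  -0.13  13.09]
xyz [-44.95  -0.13  21.59]
```

```bash
python3 -m creep '{"dr":[[0,0,1],[0,0,1],[0,0,1],[0,0,1],[0,0,1],[0,0,1],[0,0,1],[0,0,1],[0,0,1],[0,0,1],[0,0,1],[0,0,1]],"xyz":[[-5,0,0],[-10,0,1],[-15,0,2],[-20,0,3],[-25,0,3],[-30,0,3],[-35,0,3],[-40,0,3],[-44.95,-0.14,4],[-44.95,-0.14,8],[-44.95,-0.14,11],[-44.95,-0.14,11]],"claw":[8.54,8.54,8.54,8.54,8.54,8.54,8.54,8.54,8.54,8.54,8.54,8.54]}' 40; python3 plan.py 69 0.593 0.314 0.015
python3 - <<'E'
from h import *
crop(arm.snapshot("top"),105,130,140,110,5,"a1");crop(arm.snapshot("side"),190,60,110,85,7,"a2")
E
```

```text
t: 1.6
position: [0.5917, 0.3135, 0.1188]
ee_rot: [-0.573, -3.085, 0.005]
force: [-0.3, -0.2, 0.4]
gripper_width: 0.999
t 1.6 pos [0.5917 0.3135 0.1188] jaw 69.0 q [28. 35. 16. 71. -0. 49.] grip 0.999 F [-0.3 -0.2  0.4]
dr [-0.2 -0.2 -0. ]
dr [ -0.3   0.3 180. ]
xyz [-0.13  0.13 10.38]
```

View pics/a1.png

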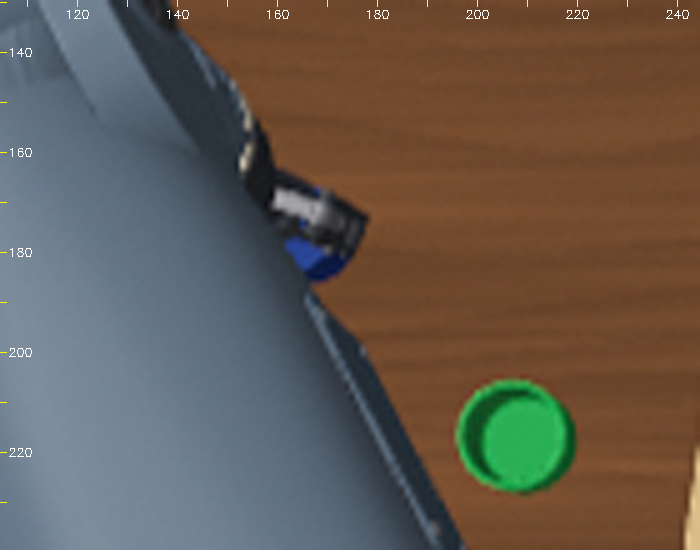

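View pics/a2.png

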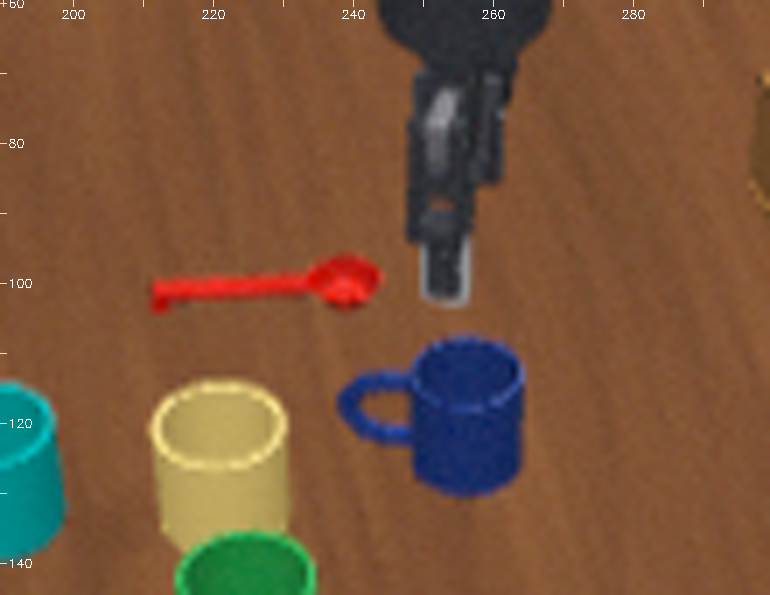

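The top view is mostly blocked by the arm. In the side view the open fingers, tip at (253,102), stand over the blue cup's rim at (256,113), so I'll descend and grip.

```bash
python3 -m creep '{"dr":[[0,0,0],[0,0,0],[0,0,0],[0,0,0],[0,0,0],[0,0,0],[0,0,0],[0,0,0],[0,0,0],[0,0,0],[0,0,0]],"xyz":[[-0.1,0.1,2],[-0.1,0.1,5],[-0.1,0.1,8],[-0.1,0.1,10],[-0.1,0.1,10.3],[-0.1,0.1,10.3],[-0.1,0.1,10.3],[-0.1,0.1,10.3],[-0.1,0.1,10.3],[-0.1,0.1,10.3],[-0.1,0.1,10.3]],"claw":[8.54,8.54,8.54,8.54,8.54,4.5,4.5,4.5,4.5,4.5,4.5]}' 40; python3 plan.py
python3 - <<'E'
from h import *
crop(arm.snapshot("side"),190,60,110,85,7,"a3")
E
```

```text
t: 3.08
position: [0.5954, 0.3155, 0.0201]
ee_rot: [0.573, 3.087, 0.003]
force: [-0.6, 0.2, 6.0]
gripper_width: 0.634
t 3.08 pos [0.5954 0.3155 0.0201] jaw 69.0 q [28. 39.  7. 58.  0. 49.] grip 0.634 F [-0.6  0.2  6. ]
```

View pics/a3.png

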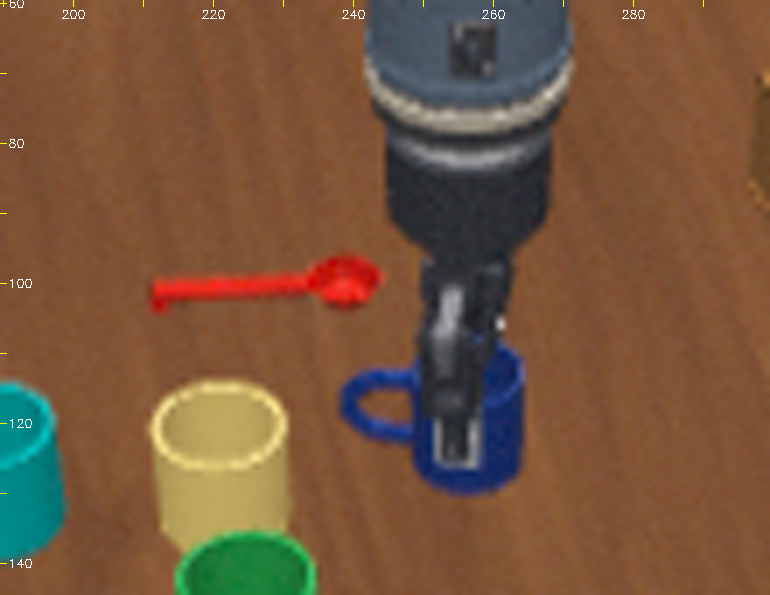

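Closed at 54 mm across the cup, clear of the handle. I'll lift, carry it toward the blue saucer and check there.

```bash
python3 plan.py 69 0.595 0.315 0.14 0.460 0.0123 0.14
```

```text
t 3.12 pos [0.5954 0.3154 0.0202] jaw 69.0 q [28. 39.  7. 58. -0. 49.] grip 0.635 F [0.1 0.7 6.3]
dr [ 0.1  0.1 -0. ]
dr [  0.2  -0.2 180. ]
xyz [  0.    -0.03 -11.98]
xyz [  1.73 -33.13 -12.05]
```

```bash
python3 -m creep '{"dr":[[0,0,0],[0,0,0],[0,0,0],[0,0,0],[0,0,0],[0,0,0],[0,0,0],[0,0,0],[0,0,0],[0,0,0],[0,0,0],[0,0,0]],"xyz":[[0,0,-2],[0,0,-5],[0,0,-9],[0.2,-3,-12],[0.4,-8,-12],[0.6,-13,-12],[0.9,-18,-12],[1.2,-23,-12],[1.5,-28,-12],[1.73,-32,-12],[1.73,-33.1,-12],[1.73,-33.1,-12]],"claw":[4.5,4.5,4.5,4.5,4.5,4.5,4.5,4.5,4.5,4.5,4.5,4.5]}' 40;python3 -m creep '{"dr":[[0,0,0],[0,0,0],[0,0,0]],"xyz":[[0,0,0],[0,0,4],[0,0,4]],"claw":[4.5,4.5,4.5]}' 40; python3 plan.py
python3 - <<'E'
from h import *
crop(arm.snapshot("side"),190,110,110,85,7,"b1");crop(arm.snapshot("top"),220,160,110,90,7,"b2")
E
```

```text
t: 4.62
position: [0.4599, 0.012, 0.1391]
ee_rot: [0.575, 3.087, 0.001]
force: [0.6, -0.5, -1.1]
gripper_width: 0.636
t: 5.0
position: [0.458, 0.013, 0.0966]
ee_rot: [-0.571, -3.085, 0.001]
force: [-0.4, -0.3, -0.4]
gripper_width: 0.631
t 5.0 pos [0.458  0.013  0.0966] jaw 69.0 q [  2.  12. -23.  56.   0.  23.] grip 0.631 F [-0.4 -0.3 -0.4]
```

View pics/b1.png

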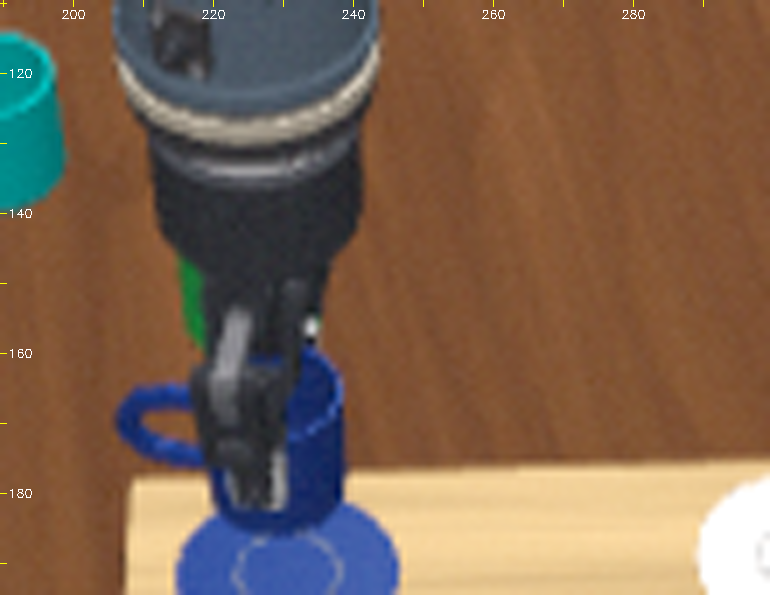

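View pics/b2.png

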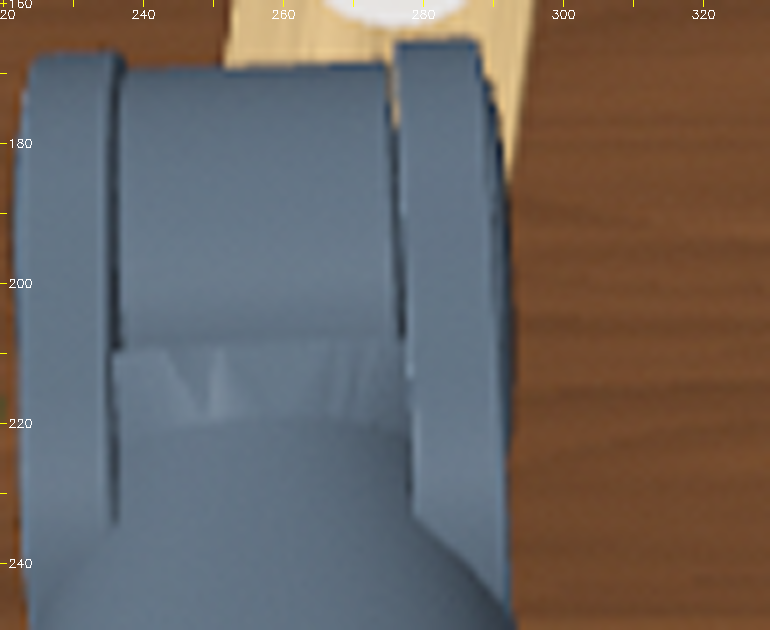

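```bash
cat > cyl.py <<'E'
from h import *
def ext(n,x,y,zb,r,h):
    a=np.linspace(0,2*np.pi,72);c=np.c_[x+r*np.cos(a),y+r*np.sin(a)]
    B=proj(n,np.c_[c,0*a+zb]);T=proj(n,np.c_[c,0*a+zb+h])
    return dict(bot_maxv=B[:,1].max().round(1),bot_u=(B[:,0].min().round(1),B[:,0].max().round(1)),rim_u=(T[:,0].min().round(1),T[:,0].max().round(1)),rim_v=(T[:,1].min().round(1),T[:,1].max().round(1)))
E
python3 - <<'E'
from cyl import *
print(ext("side",.4564,.0136,.0766,.028,.056))
print("orig blue",ext("side",.593,.314,0,.028,.056))
E
```

```text
{'bot_maxv': np.float64(186.2), 'bot_u': (np.float64(218.9), np.float64(238.6)), 'rim_u': (np.float64(217.4), np.float64(238.0)), 'rim_v': (np.float64(157.7), np.float64(172.5))}
orig blue {'bot_maxv': np.float64(130.8), 'bot_u': (np.float64(247.8), np.float64(263.7)), 'rim_u': (np.float64(247.5), np.float64(264.0)), 'rim_v': (np.float64(107.6), np.float64(118.0))}
```

The cup hangs upright over the blue saucer. Its right edge is at u≈238.7 and its bottom at v≈185.6, against a predicted 238.3 and 186.2. Lowering it now.

```bash
python3 -m creep '{"dr":[[0,0,0],[0,0,0],[0,0,0],[0,0,0]],"xyz":[[0,0,2],[0,0,4],[0,0,4.5],[0,0,4.5]],"claw":[4.5,4.5,4.5,4.5]}' 40; python3 plan.py 69 0.460 0.0122 0.0436
```

```text
t: 5.6
position: [0.46, 0.0123, 0.0542]
ee_rot: [0.573, 3.088, 0.0]
force: [0.2, -0.0, -1.0]
gripper_width: 0.637
t 5.6 pos [0.46   0.0123 0.0542] jaw 69.0 q [  2.  14. -27.  49.  -0.  23.] grip 0.637 F [ 0.2 -0.  -1. ]
dr [ 0.  0. -0.]
dr [ 1.0e-01 -0.0e+00  1.8e+02]
xyz [-0.01 -0.01  1.06]
```

```bash
python3 -m creep '{"dr":[[0,0,0],[0,0,0],[0,0,0],[0,0,0]],"xyz":[[0,0,0.5],[0,0,1],[0,0,1.1],[0,0,1.1]],"claw":[4.5,4.5,4.5,4.5]}' 40; python3 plan.py
```

```text
t: 6.1
position: [0.4598, 0.0122, 0.0431]
ee_rot: [0.574, 3.088, 0.0]
force: [-5.7, -0.6, 17.2]
gripper_width: 0.636
t 6.1 pos [0.4598 0.0122 0.0431] jaw 69.0 q [  2.  15. -27.  48.   0.  23.] grip 0.636 F [-5.7 -0.6 17.2]
```

```bash
python3 -m creep '{"dr":[[0,0,0],[0,0,0],[0,0,0],[0,0,0],[0,0,0],[0,0,0],[0,0,0],[0,0,0],[0,0,0],[0,0,0]],"xyz":[[0,0,-0.05],[0,0,-0.05],[0,0,-0.05],[0,0,-0.05],[0,0,-0.05],[0,0,-2],[0,0,-5],[0,0,-8],[0,0,-11],[0,0,-11]],"claw":[4.5,6.5,7.5,8.54,8.54,8.54,8.54,8.54,8.54,8.54]}' 40; python3 plan.py 15 0.593 -0.2577 0.15  0.593 -0.2577 0.1
```

```text
t: 7.35
position: [0.4607, 0.0122, 0.1542]
ee_rot: [0.573, 3.085, 0.001]
force: [0.3, -0.4, 0.7]
gripper_width: 1.004
t 7.35 pos [0.4607 0.0122 0.1542] jaw 69.0 q [  2.   9. -17.  64.  -0.  23.] grip 1.004 F [ 0.3 -0.4  0.7]
dr [ 0.2  0.1 54. ]
dr [  -0.2    0.2 -126. ]
xyz [-22.04 -20.44   0.46]
xyz [-22.02 -20.45   5.46]
```

```bash
python3 -m creep '{"dr":[[0,0,7],[0,0,14],[0,0,21],[0,0,28],[0,0,36],[0,0,44],[0,0,54],[0,0,54],[0,0,54],[0,0,54],[0,0,54]],"xyz":[[-2.5,-2.5,0],[-6,-6,0],[-9,-9,0],[-13,-12,0],[-16,-15,0],[-20,-18,0],[-22,-20.4,0.4],[-22,-20.4,2],[-22,-20.4,5],[-22,-20.4,5.5],[-22,-20.4,5.5]],"claw":[8.54,8.54,8.54,8.54,8.54,8.54,8.54,8.54,8.54,8.54,8.54]}' 40;  python3 plan.py 15 0.593 -0.2577 0.018
python3 - <<'E'
from h import *
crop(arm.snapshot("side"),200,150,110,85,7,"b3");crop(arm.snapshot("top"),220,120,120,120,5,"b4");crop(arm.snapshot("side"),240,180,110,105,5,"b5")
E
```

```text
t: 8.72
position: [0.5913, -0.2567, 0.0974]
ee_rot: [-1.912, -2.492, 0.0]
force: [0.3, -0.4, -0.0]
gripper_width: 1.0
t 8.72 pos [ 0.5913 -0.2567  0.0974] jaw 15.0 q [-23.  32.   8.  66.   0.  52.] grip 1.0 F [ 0.3 -0.4 -0. ]
dr [-0. -0.  0.]
dr [   0.   -0. -180.]
xyz [-0.15  0.14  7.94]
```

View pics/b3.png

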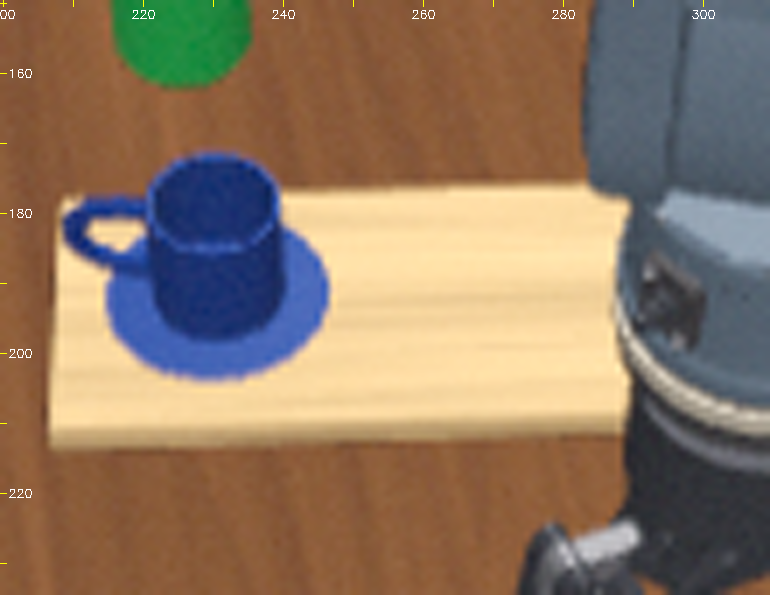

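View pics/b4.png

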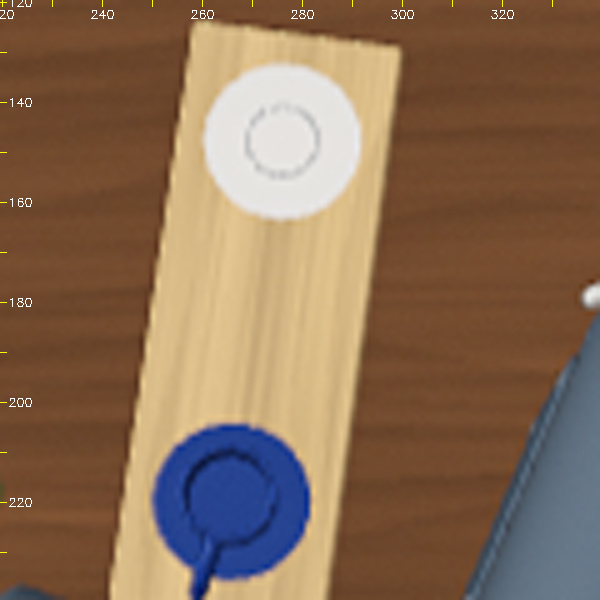

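View pics/b5.png

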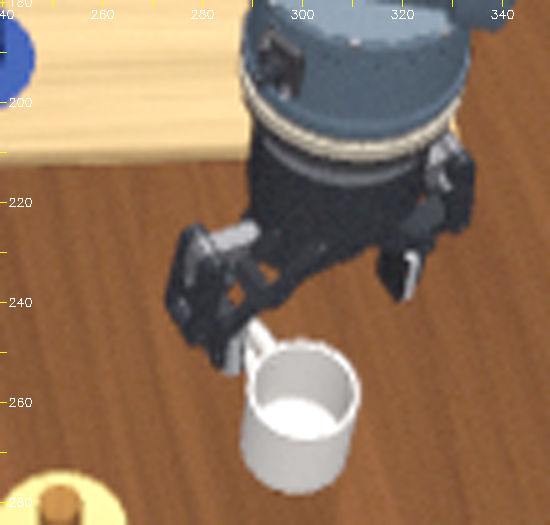

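The blue cup stands centred: rim centre at u≈229.9, bottom edge 221–240, saucer centre at 230.6. The open fingers straddle the white cup, with tips at (286,253) and (320,238) and the handle between them at (292,246). I'll descend and grip.

```bash
python3 -c "
from cyl import *
print(ext('side',.4585,.0128,.023,.028,.056))
print(proj('side',[[.551,-.268,.11],[.633,-.246,.11]]))"
python3 -m creep '{"dr":[[0,0,0],[0,0,0],[0,0,0],[0,0,0],[0,0,0],[0,0,0],[0,0,0],[0,0,0],[0,0,0],[0,0,0]],"xyz":[[0,0.05,2],[0,0.05,5],[0,0.05,7.5],[0,0.05,7.9],[0,0.05,7.9],[0,0.05,7.9],[0,0.05,7.9],[0,0.05,7.9],[0,0.05,7.9],[0,0.05,7.9]],"claw":[8.54,8.54,8.54,8.54,4.5,4.5,4.5,4.5,4.5,4.5]}' 40; python3 plan.py 15 .593 -.2577 .14
python3 - <<'E'
from h import *
crop(arm.snapshot("side"),240,190,110,105,5,"b6")
E
```

```text
{'bot_maxv': np.float64(198.4), 'bot_u': (np.float64(220.9), np.float64(240.0)), 'rim_u': (np.float64(219.6), np.float64(239.4)), 'rim_v': (np.float64(171.0), np.float64(185.7))}
[[285.67699742 251.058958  ]
 [316.55224022 237.69149162]]
t: 10.12
position: [0.593, -0.2575, 0.02]
ee_rot: [1.912, 2.49, 0.001]
force: [-0.1, 0.7, 7.5]
gripper_width: 0.633
t 10.12 pos [ 0.593  -0.2575  0.02  ] jaw 15.0 q [-23.  35.   2.  56.   0.  52.] grip 0.633 F [-0.1  0.7  7.5]
dr [ 0.1  0.1 -0. ]
dr [ 1.0e-01 -2.0e-01  1.8e+02]
xyz [ -0.04   0.02 -12.  ]
```

View pics/b6.png

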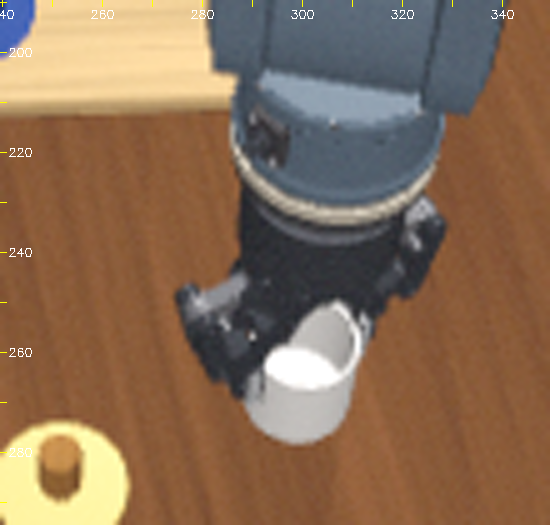

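```bash
python3 plan.py 15 .6758 -.0213 .14|tail -1; python3 -m creep '{"dr":[[0,0,0],[0,0,0],[0,0,0],[0,0,0]],"xyz":[[0,0,-2],[0,0,-5],[0,0,-9],[0,0,-12]],"claw":[4.5,4.5,4.5,4.5]}' 40; python3 plan.py 15 .6758 -.0213 .10
```

```text
xyz [ 20.66  14.12 -12.01]
t: 10.68
position: [0.5925, -0.2573, 0.1409]
ee_rot: [1.912, 2.49, 0.001]
force: [0.7, 0.0, -1.3]
gripper_width: 0.633
t 10.68 pos [ 0.5925 -0.2573  0.1409] jaw 15.0 q [-23.  31.  12.  71.  -0.  52.] grip 0.633 F [ 0.7  0.  -1.3]
dr [ 0.1  0.1 -0. ]
dr [ 1.0e-01 -2.0e-01  1.8e+02]
xyz [20.65 14.13  4.09]
```

```bash
python3 -m creep '{"dr":[[0,0,0],[0,0,0],[0,0,0],[0,0,0],[0,0,0],[0,0,0],[0,0,0],[0,0,0],[0,0,0],[0,0,0]],"xyz":[[3,2,0],[7,5,0],[11,7.5,0],[15,10,0],[19,13,0],[20.6,14.1,1],[20.6,14.1,4],[20.6,14.1,6.5],[20.6,14.1,7],[20.6,14.1,7]],"claw":[4.5,4.5,4.5,4.5,4.5,4.5,4.5,4.5,4.5,4.5]}' 40; python3 plan.py 15 .6758 -.0213 .0435
python3 - <<'E'
from h import *
crop(arm.snapshot("side"),255,120,110,95,6,"b7")
E
```

```text
t: 11.92
position: [0.6752, -0.0221, 0.0689]
ee_rot: [1.914, 2.491, 0.0]
force: [-0.8, 0.3, -0.0]
gripper_width: 0.635
t 11.93 pos [ 0.6752 -0.0221  0.0689] jaw 14.9 q [-2. 37. 12. 65. -0. 73.] grip 0.635 F [-0.8  0.3 -0. ]
dr [ 0.   0.  -0.1]
dr [  0.   -0.  179.9]
xyz [0.06 0.08 2.54]
```

View pics/b7.png

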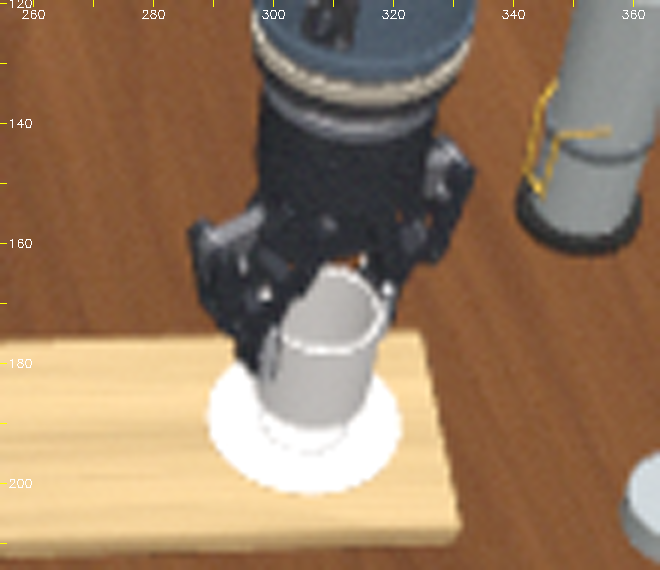

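```bash
python3 -c "
from cyl import *
print(ext('side',.6752,-.0221,.049,.028,.056))
print(ext('side',.5931,-.2577,0,.028,.056))
print(ext('side',.676,-.0210,.015,.048,.008))"
```

```text
{'bot_maxv': np.float64(190.7), 'bot_u': (np.float64(296.0), np.float64(315.4)), 'rim_u': (np.float64(297.6), np.float64(317.7)), 'rim_v': (np.float64(163.0), np.float64(177.6))}
{'bot_maxv': np.float64(277.2), 'bot_u': (np.float64(287.2), np.float64(308.8)), 'rim_u': (np.float64(288.6), np.float64(311.2)), 'rim_v': (np.float64(246.6), np.float64(266.2))}
{'bot_maxv': np.float64(203.3), 'bot_u': (np.float64(288.6), np.float64(320.9)), 'rim_u': (np.float64(288.7), np.float64(321.3)), 'rim_v': (np.float64(176.9), np.float64(201.6))}
```

Run:
```python
from h import *
s=arm.snapshot("side");crop(s,285,155,45,50,14,"b8")
g=s.mean(2).astype(int)
for v in(180,184,187): print(v,list(zip(range(293,322),g[v,293:322])))
```

```text
180 [(293, np.int64(213)), (294, np.int64(213)), (295, np.int64(128)), (296, np.int64(53)), (297, np.int64(47)), (298, np.int64(72)), (299, np.int64(141)), (300, np.int64(147)), (301, np.int64(146)), (302, np.int64(175)), (303, np.int64(181)), (304, np.int64(181)), (305, np.int64(183)), (306, np.int64(185)), (307, np.int64(185)), (308, np.int64(187)), (309, np.int64(185)), (310, np.int64(187)), (311, np.int64(186)), (312, np.int64(186)), (313, np.int64(182)), (314, np.int64(181)), (315, np.int64(176)), (316, np.int64(170)), (317, np.int64(175)), (318, np.int64(202)), (319, np.int64(202)), (320, np.int64(202)), (321, np.int64(202))]
184 [(293, np.int64(255)), (294, np.int64(255)), (295, np.int64(255)), (296, np.int64(255)), (297, np.int64(225)), (298, np.int64(162)), (299, np.int64(167)), (300, np.int64(169)), (301, np.int64(176)), (302, np.int64(178)), (303, np.int64(181)), (304, np.int64(182)), (305, np.int64(184)), (306, np.int64(184)), (307, np.int64(186)), (308, np.int64(186)), (309, np.int64(186)), (310, np.int64(186)), (311, np.int64(184)), (312, np.int64(184)), (313, np.int64(181)), (314, np.int64(178)), (315, np.int64(173)), (316, np.int64(196)), (317, np.int64(255)), (318, np.int64(255)), (319, np.int64(232)), (320, np.int64(215)), (321, np.int64(213))]
187 [(293, np.int64(255)), (294, np.int64(255)), (295, np.int64(255)), (296, np.int64(255)), (297, np.int64(255)), (298, np.int64(231)), (299, np.int64(186)), (300, np.int64(173)), (301, np.int64(175)), (302, np.int64(180)), (303, np.int64(182)), (304, np.int64(183)), (305, np.int64(186)), (306, np.int64(186)), (307, np.int64(186)), (308, np.int64(187)), (309, np.int64(186)), (310, np.int64(185)), (311, np.int64(184)), (312, np.int64(182)), (313, np.int64(179)), (314, np.int64(176)), (315, np.int64(187)), (316, np.int64(255)), (317, np.int64(255)), (318, np.int64(255)), (319, np.int64(255)), (320, np.int64(255)), (321, np.int64(217))]
```

View pics/b8.png

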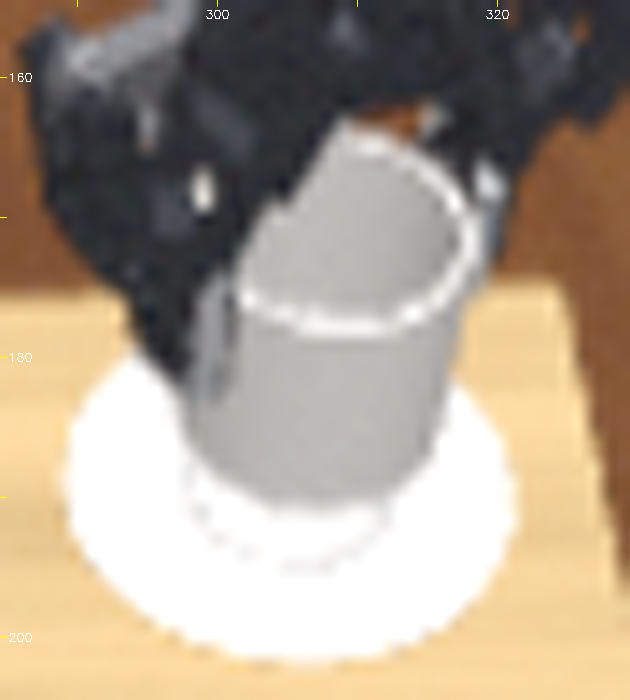

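The cup sits about 1 px (3 mm) to +x of where the TCP reading puts it: centre u 306.7 against 305.7 predicted, saucer centre 305.1. I'll place it about 2 mm further toward −x.

```bash
python3 plan.py 15 .674 -.0213 .0445; python3 -m creep '{"dr":[[0,0,0],[0,0,0],[0,0,0],[0,0,0]],"xyz":[[0,-0.2,0.5],[0,-0.2,1.5],[0,-0.2,1.9],[0,-0.2,1.9]],"claw":[4.5,4.5,4.5,4.5]}' 40; python3 plan.py 15 .674 -.0213 .0435
```

```text
t 12.03 pos [ 0.6757 -0.0219  0.0696] jaw 14.9 q [-2. 37. 12. 65. -0. 73.] grip 0.633 F [-0.1  1.4 -0.1]
dr [ 0.1  0.  -0.1]
dr [  0.   -0.2 179.9]
xyz [ 0.11 -0.16  2.51]
t: 12.52
position: [0.6728, -0.0221, 0.0488]
ee_rot: [-1.913, -2.491, 0.001]
force: [-0.3, 0.6, -1.0]
gripper_width: 0.628
t 12.53 pos [ 0.6728 -0.0221  0.0488] jaw 15.0 q [-2. 37.  9. 62.  0. 73.] grip 0.628 F [-0.3  0.6 -1. ]
dr [-0. -0. -0.]
dr [-0.0e+00  1.0e-01  1.8e+02]
xyz [0.05 0.14 0.53]
```

```bash
python3 -m creep '{"dr":[[0,0,0],[0,0,0],[0,0,0],[0,0,0]],"xyz":[[0.05,0.08,0.2],[0.05,0.08,0.5],[0.05,0.08,0.5],[0.05,0.08,0.5]],"claw":[4.5,4.5,4.5,4.5]}' 40; python3 plan.py
```

```text
t: 13.02
position: [0.6738, -0.0215, 0.0444]
ee_rot: [1.913, 2.492, 0.0]
force: [1.0, 0.2, -0.7]
gripper_width: 0.631
t 13.03 pos [ 0.6738 -0.0215  0.0444] jaw 15.0 q [-2. 38.  9. 62.  0. 73.] grip 0.631 F [ 1.   0.2 -0.7]
```

```bash
python3 -m creep '{"dr":[[0,0,0],[0,0,0],[0,0,0],[0,0,0],[0,0,0],[0,0,0],[0,0,0],[0,0,0],[0,0,0],[0,0,0],[0,0,0]],"xyz":[[0,0,0.1],[0,0,0.1],[0,0,0.1],[0,0,0.1],[0,0,0.1],[0,0,0.1],[0,0,-2],[0,0,-5],[0,0,-8],[0,0,-11],[0,0,-11]],"claw":[4.5,4.5,6.5,7.5,8.54,8.54,8.54,8.54,8.54,8.54,8.54]}' 40; python3 plan.py 45 0.469 0.289 0.16  0.469 0.289 0.12; python3 plan.py -45
```

```text
t: 14.4
position: [0.6751, -0.0215, 0.1569]
ee_rot: [1.911, 2.489, 0.004]
force: [-0.4, 0.3, -0.8]
gripper_width: 1.0
t 14.4 pos [ 0.6751 -0.0215  0.1569] jaw 15.0 q [-2. 35. 21. 76. -0. 73.] grip 1.0 F [-0.4  0.3 -0.8]
dr [  0.2   0.1 -30. ]
dr [  0.2  -0.3 150. ]
xyz [ 35.32 -11.89  -0.4 ]
xyz [ 35.32 -11.91   3.6 ]
t 14.4 pos [ 0.6751 -0.0215  0.1569] jaw 15.0 q [-2. 35. 21. 76. -0. 73.] grip 1.0 F [-0.4  0.3 -0.8]
dr [ 0.2 -0.1 60. ]
dr [ 1.0e-01  3.0e-01 -1.2e+02]
```

```bash
python3 -m creep '{"dr":[[0,0,-3],[0,0,-6],[0,0,-10],[0,0,-14],[0,0,-18],[0,0,-22],[0,0,-26],[0,0,-30],[0,0,-30],[0,0,-30],[0,0,-30],[0,0,-30]],"xyz":[[3,-1,0],[8,-2.7,0],[13,-4.4,0],[18,-6,0],[23,-7.7,0],[28,-9.4,0],[33,-11,0],[35.3,-11.9,0],[35.3,-11.9,2],[35.3,-11.9,3.6],[35.3,-11.9,3.6],[35.3,-11.9,3.6]],"claw":[8.54,8.54,8.54,8.54,8.54,8.54,8.54,8.54,8.54,8.54,8.54,8.54]}' 40; python3 plan.py 45 0.469 0.289 0.022
python3 - <<'E'
from h import *
s=arm.snapshot("side");crop(s,170,60,110,100,6,"d1");crop(s,205,155,130,65,6,"d2");t=arm.snapshot("top");crop(t,240,120,70,130,4,"d3")
E
```

```text
t: 15.9
position: [0.4678, 0.2888, 0.1186]
ee_rot: [1.204, 2.902, 0.0]
force: [0.2, 0.1, 0.1]
gripper_width: 0.998
t 15.9 pos [0.4678 0.2888 0.1186] jaw 44.9 q [32. 21. -7. 62.  0. 77.] grip 0.998 F [0.2 0.1 0.1]
dr [ 0.   0.  -0.1]
dr [  0.   -0.  179.9]
xyz [-0.07  0.09  9.66]
```

View pics/d1.png

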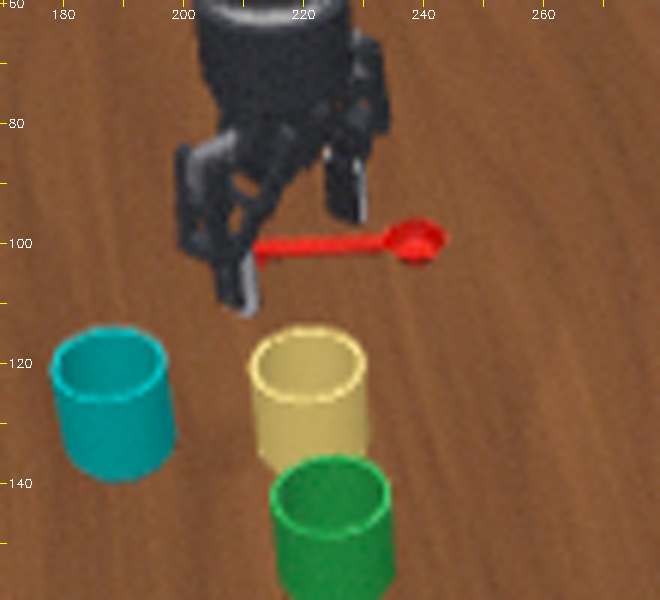

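View pics/d2.png

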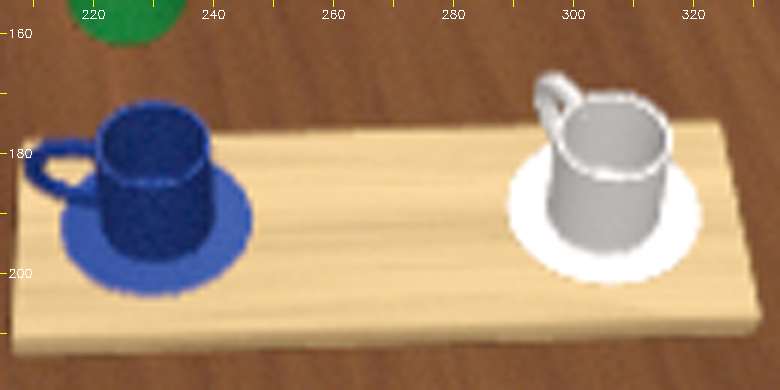

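View pics/d3.png

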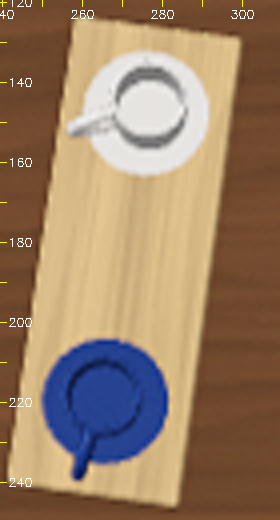

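Both cups stand in the middle of their saucers. The pot at (221,120) lies between the fingertips at (211,111) and (229,96), with room on the −x−y diagonal between the two look-alikes, so I'll descend.

```bash
python3 -m creep '{"dr":[[0,0,0],[0,0,0],[0,0,0],[0,0,0],[0,0,0]],"xyz":[[0,0,2],[0,0,5],[0,0,8],[0,0,9.6],[0,0,9.6]],"claw":[8.54,8.54,8.54,8.54,8.54]}' 40; python3 plan.py;  python3 - <<'E'
from h import *
s=arm.snapshot("side");crop(s,170,60,110,100,6,"d4")
E
```

```text
t: 16.62
position: [0.4674, 0.2886, 0.022]
ee_rot: [-1.203, -2.901, 0.001]
force: [0.9, 0.3, -0.4]
gripper_width: 1.002
t 16.62 pos [0.4674 0.2886 0.022 ] jaw 45.0 q [ 32.  25. -15.  49.  -0.  77.] grip 1.002 F [ 0.9  0.3 -0.4]
```

View pics/d4.png

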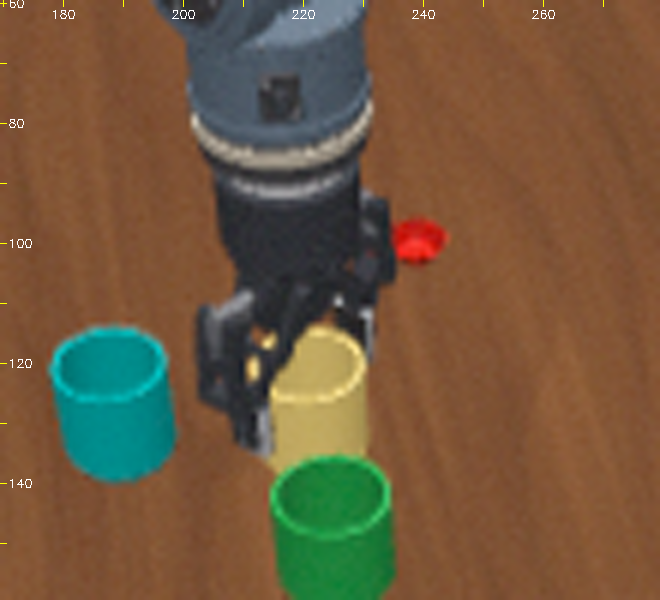

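The fingers straddle the pot without touching the green or turquoise piece. I'll close and lift.

```bash
python3 -m creep '{"dr":[[0,0,0],[0,0,0],[0,0,0],[0,0,0],[0,0,0],[0,0,0]],"xyz":[[0,0,0],[0,0,0],[0,0,0],[0,0,0],[0,0,0],[0,0,0]],"claw":[5.5,5.5,5.5,5.5,5.5,5.5]}' 40; python3 plan.py; python3 -m creep '{"dr":[[0,0,0],[0,0,0],[0,0,0],[0,0,0],[0,0,0]],"xyz":[[0,0,-2],[0,0,-5],[0,0,-8],[0,0,-12],[0,0,-12]],"claw":[5.5,5.5,5.5,5.5,5.5]}' 40;python3 plan.py 81 .567 -.0038 .14;python3 - <<'E'
from h import *
s=arm.snapshot("side");crop(s,170,60,110,100,6,"d5")
E
```

```text
t: 17.42
position: [0.4684, 0.2893, 0.0237]
ee_rot: [1.203, 2.901, 0.003]
force: [-1.9, -1.4, 9.0]
gripper_width: 0.736
t 17.43 pos [0.4684 0.2893 0.0237] jaw 45.0 q [ 32.  25. -15.  50.  -0.  77.] grip 0.736 F [-1.9 -1.4  9. ]
t: 18.05
position: [0.4693, 0.2898, 0.1457]
ee_rot: [1.202, 2.899, 0.007]
force: [0.6, 0.4, -4.1]
gripper_width: 0.731
t 18.05 pos [0.4693 0.2898 0.1457] jaw 45.0 q [32. 20. -5. 66.  0. 77.] grip 0.731 F [ 0.6  0.4 -4.1]
dr [  0.3   0.2 -36. ]
dr [  0.2  -0.4 144. ]
xyz [-27.68 -13.84   0.53]
```

View pics/d5.png

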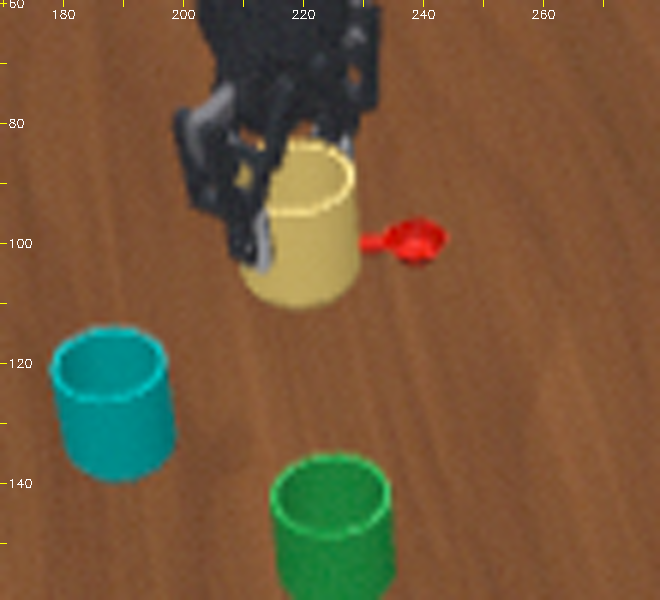

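```bash
python3 -m creep '{"dr":[[0,0,-4],[0,0,-10],[0,0,-16],[0,0,-22],[0,0,-28],[0,0,-34],[0,0,-36],[0,0,-36],[0,0,-36],[0,0,-36],[0,0,-36],[0,0,-36]],"xyz":[[-4,-2,0],[-8,-4,0],[-12,-6,0],[-17,-8.5,0],[-22,-11,0],[-26,-13,0],[-27.7,-13.85,0],[-27.7,-13.85,2],[-27.7,-13.85,5],[-27.7,-13.85,7.5],[-27.7,-13.85,8],[-27.7,-13.85,8]],"claw":[5.5,5.5,5.5,5.5,5.5,5.5,5.5,5.5,5.5,5.5,5.5,5.5]}' 40; python3 plan.py 81 .567 -.0038 .0395
python3 - <<'E'
from h import *
s=arm.snapshot("side");crop(s,205,115,125,95,6,"e1")
E
```

```text
t: 19.6
position: [0.5652, -0.005, 0.0622]
ee_rot: [-0.248, -3.131, 0.0]
force: [-0.4, 0.3, -2.7]
gripper_width: 0.731
t 19.6 pos [ 0.5652 -0.005   0.0622] jaw 81.0 q [ -1.  25. -10.  56.   0.   9.] grip 0.731 F [-0.4  0.3 -2.7]
dr [-0. -0. -0.]
dr [-1.0e-01  0.0e+00  1.8e+02]
xyz [-0.16  0.15  2.27]
```

View pics/e1.png

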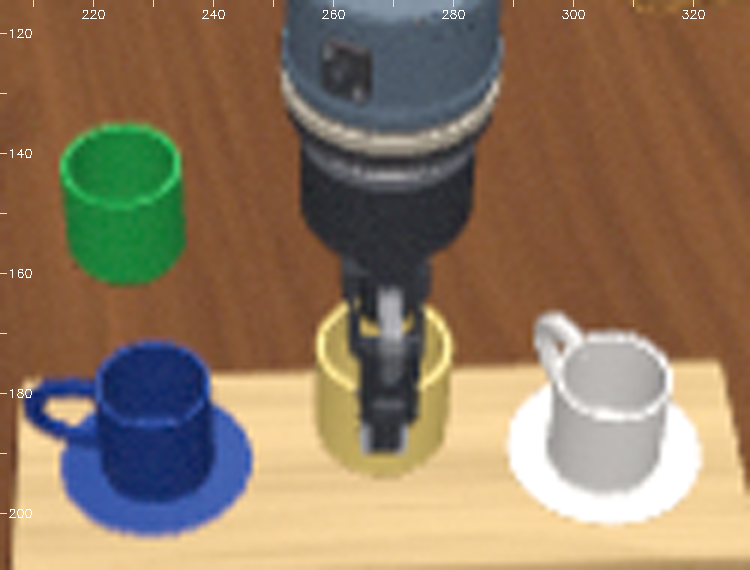

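```bash
python3 -c "
from cyl import *
print(ext('side',.5655,-.0047,.0385,.032,.064))
print(ext('side',.567,-.0038,.015,.032,.064))"
python3 -m creep '{"dr":[[0,0,0],[0,0,0],[0,0,0],[0,0,0]],"xyz":[[0,0.05,0.5],[0,0.05,1.5],[0,0.05,1.8],[0,0.05,1.8]],"claw":[5.5,5.5,5.5,5.5]}' 40; python3 plan.py 81 .567 -.0038 .0385
python3 - <<'E'
from h import *
s=arm.snapshot("side");crop(s,245,150,50,60,10,"e2")
E
```

```text
{'bot_maxv': np.float64(195.2), 'bot_u': (np.float64(256.4), np.float64(278.4)), 'rim_u': (np.float64(256.5), np.float64(279.4)), 'rim_v': (np.float64(163.5), np.float64(180.3))}
{'bot_maxv': np.float64(200.0), 'bot_u': (np.float64(256.9), np.float64(278.4)), 'rim_u': (np.float64(256.9), np.float64(279.5)), 'rim_v': (np.float64(168.9), np.float64(185.6))}
t: 20.15
position: [0.5652, -0.0045, 0.044]
ee_rot: [-0.248, -3.131, 0.0]
force: [-0.4, -0.5, -3.4]
gripper_width: 0.734
t 20.15 pos [ 0.5652 -0.0045  0.044 ] jaw 81.0 q [ -0.  26. -11.  53.  -0.   9.] grip 0.734 F [-0.4 -0.5 -3.4]
dr [-0. -0. -0.]
dr [-1.0e-01  0.0e+00  1.8e+02]
xyz [-0.16  0.1   0.55]
```

View pics/e2.png

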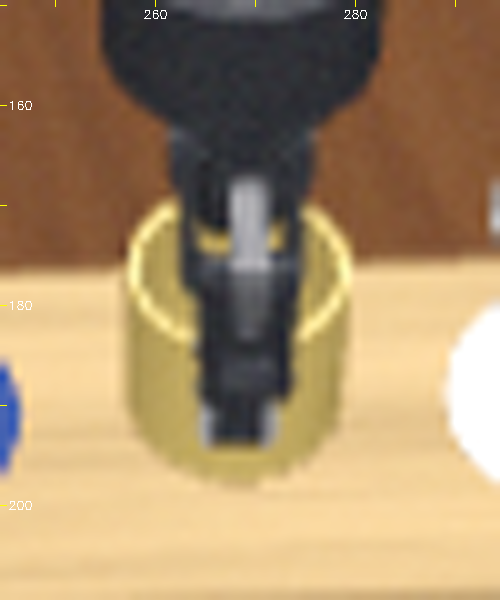

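```bash
python3 -m creep '{"dr":[[0,0,0],[0,0,0],[0,0,0],[0,0,0]],"xyz":[[0,0.05,0.3],[0,0.05,0.45],[0,0.05,0.5],[0,0.05,0.5]],"claw":[5.5,5.5,5.5,5.5]}' 40; python3 plan.py
```

```text
t: 20.7
position: [0.5656, -0.004, 0.0393]
ee_rot: [-0.248, -3.132, 0.0]
force: [-0.4, 0.2, -3.4]
gripper_width: 0.736
t 20.7 pos [ 0.5656 -0.004   0.0393] jaw 81.0 q [ -0.  26. -11.  53.  -0.   9.] grip 0.736 F [-0.4  0.2 -3.4]
```

```bash
python3 -m creep '{"dr":[[0,0,0],[0,0,0],[0,0,0]],"xyz":[[0,0,0.07],[0,0,0.09],[0,0,0.09]],"claw":[5.5,5.5,5.5]}' 40; python3 plan.py
```

```text
t: 21.08
position: [0.5657, -0.004, 0.0388]
ee_rot: [0.248, 3.131, 0.0]
force: [-2.1, -0.7, 6.2]
gripper_width: 0.736
t 21.07 pos [ 0.5657 -0.004   0.0388] jaw 81.0 q [ -0.  26. -11.  53.   0.   9.] grip 0.736 F [-2.1 -0.7  6.2]
```

```bash
python3 -m creep '{"dr":[[0,0,0],[0,0,0],[0,0,0],[0,0,0],[0,0,0],[0,0,0],[0,0,0],[0,0,0],[0,0,0]],"xyz":[[0,0,0],[0,0,0],[0,0,0],[0,0,0],[0,0,-2],[0,0,-5],[0,0,-8],[0,0,-12],[0,0,-12]],"claw":[6.8,7.5,8.54,8.54,8.54,8.54,8.54,8.54,8.54]}' 40; python3 plan.py 81 0.4637 -0.2905 0.16  0.4637 -0.2905 0.08; python3 plan.py 40
```

```text
t: 22.2
position: [0.5672, -0.004, 0.1613]
ee_rot: [0.247, 3.127, 0.001]
force: [0.1, -0.3, -1.2]
gripper_width: 1.004
t 22.2 pos [ 0.5672 -0.004   0.1613] jaw 81.0 q [-0. 21. -0. 69. -0.  9.] grip 1.004 F [ 0.1 -0.3 -1.2]
dr [ 0.   0.3 -0. ]
dr [ 4.0e-01 -1.0e-01  1.8e+02]
xyz [  5.72 -29.92   0.08]
xyz [  5.76 -29.92   8.08]
t 22.2 pos [ 0.5672 -0.004   0.1613] jaw 81.0 q [-0. 21. -0. 69. -0.  9.] grip 1.004 F [ 0.1 -0.3 -1.2]
dr [ 0.1  0.3 41. ]
dr [  -0.3    0.2 -139. ]
```

```bash
python3 -m creep '{"dr":[[0,0,0],[0,0,0],[0,0,0],[0,0,0],[0,0,0],[0,0,0],[0,0,0],[0,0,0],[0,0,0],[0,0,0],[0,0,0],[0,0,0]],"xyz":[[0.6,-3,0],[1.3,-7,0],[2.3,-12,0],[3.3,-17,0],[4.2,-22,0],[5.2,-27,0],[5.7,-29.9,0],[5.7,-29.9,2],[5.7,-29.9,5],[5.7,-29.9,8],[5.7,-29.9,8],[5.7,-29.9,8]],"claw":[8.54,8.54,8.54,8.54,8.54,8.54,8.54,8.54,8.54,8.54,8.54,8.54]}' 40; python3 plan.py 81 0.4637 -0.2905 0.017
python3 - <<'E'
from h import *
s=arm.snapshot("side");crop(s,205,155,130,65,6,"e3");t=arm.snapshot("top");crop(t,240,120,70,130,4,"e4");crop(s,200,220,110,85,6,"e5");
E
```

```text
t: 23.7
position: [0.4626, -0.2905, 0.0791]
ee_rot: [0.247, 3.131, -0.0]
force: [0.6, -0.5, -0.1]
gripper_width: 1.003
t 23.7 pos [ 0.4626 -0.2905  0.0791] jaw 81.0 q [-32.  22. -11.  57.   0. -23.] grip 1.003 F [ 0.6 -0.5 -0.1]
dr [-0.  0. -0.]
dr [  0.   0. 180.]
xyz [-0.11  0.02  6.21]
```

View pics/e3.png

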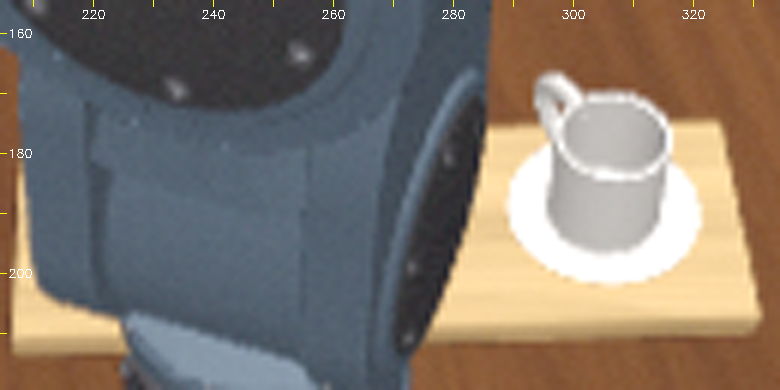

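View pics/e4.png

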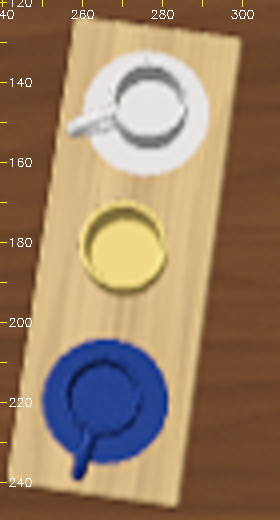

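View pics/e5.png

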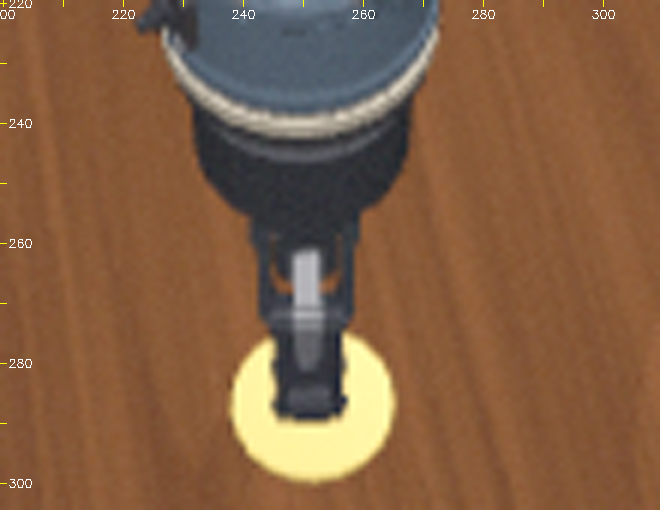

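The pot stands between the saucers at about (270,181) in the top view. The finger is in line with the knob at u≈251. I'll descend onto the knob and measure the pot's rim more finely.

```bash
python3 -m creep '{"dr":[[0,0,0],[0,0,0],[0,0,0],[0,0,0],[0,0,0],[0,0,0],[0,0,0],[0,0,0],[0,0,0],[0,0,0],[0,0,0]],"xyz":[[0,0,2],[0,0,4.5],[0,0,6.1],[0,0,6.1],[0,0,6.1],[0,0,6.1],[0,0,6.1],[0,0,6.1],[0,0,6.1],[0,0,6.1],[0,0,6.1]],"claw":[8.54,8.54,8.54,1.2,1.2,1.2,1.2,1.2,1.2,1.2,1.2]}' 40; python3 plan.py
python3 - <<'E'
from h import *
s=arm.snapshot("side");t=arm.snapshot("top");crop(t,252,160,40,40,14,"f1");crop(s,220,240,70,65,8,"f2")
E
```

```text
t: 25.18
position: [0.4627, -0.2906, 0.0182]
ee_rot: [0.247, 3.131, -0.001]
force: [-1.3, 1.4, 7.6]
gripper_width: 0.246
t 25.18 pos [ 0.4627 -0.2906  0.0182] jaw 81.0 q [-32.  25. -16.  49.   0. -23.] grip 0.246 F [-1.3  1.4  7.6]
```

View pics/f1.png

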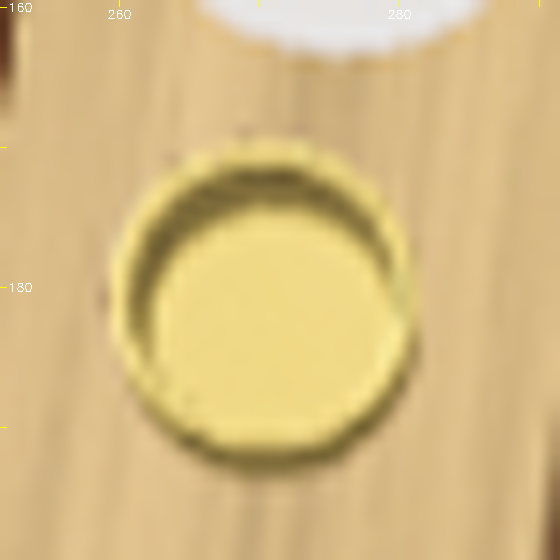

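View pics/f2.png

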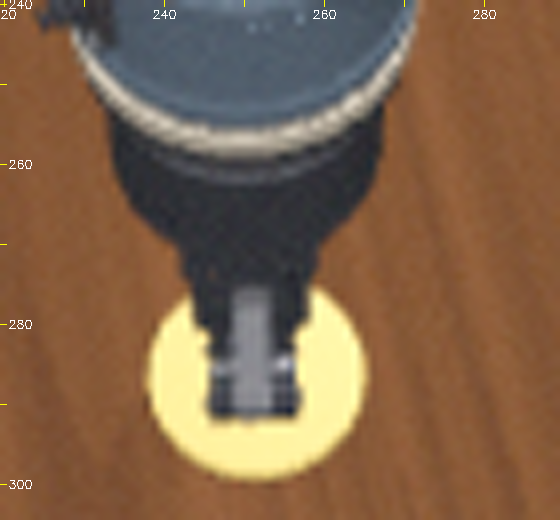

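```bash
python3 -c "
from h import *
print(atz('top',(270.2,180.3),.079), 'mid sau', (atz('top',(275.9,147.7),.023)+atz('top',(265.8,219.7),.023))/2)
print('side mid',(atz('side',(230.6,191.4),.023)+atz('side',(305.1,189.4),.023))/2)
"
python3 -m creep '{"dr":[[0,0,0],[0,0,0],[0,0,0],[0,0,0],[0,0,0],[0,0,0]],"xyz":[[0,0,-2],[0,0,-5],[0,0,-9],[0,0,-14],[0,0,-15],[0,0,-15]],"claw":[1.2,1.2,1.2,1.2,1.2,1.2]}' 40;python3 plan.py 81 .567 -.004 .15;python3 - <<'E'
from h import *
s=arm.snapshot("side");crop(s,210,200,80,75,7,"f3")
E
```

```text
[ 0.5678313  -0.00203619  0.079     ] mid sau [ 0.56702994 -0.00312983  0.023     ]
side mid [ 0.56723952 -0.00585271  0.023     ]
t: 26.02
position: [0.4625, -0.2905, 0.1676]
ee_rot: [0.248, 3.131, -0.001]
force: [0.3, -0.3, -1.9]
gripper_width: 0.241
t 26.02 pos [ 0.4625 -0.2905  0.1676] jaw 81.0 q [-32.  19.  -3.  69.   0. -23.] grip 0.241 F [ 0.3 -0.3 -1.9]
dr [-0.   0.1 -0. ]
dr [1.0e-01 0.0e+00 1.8e+02]
xyz [-5.81 29.94  1.76]
```

View pics/f3.png

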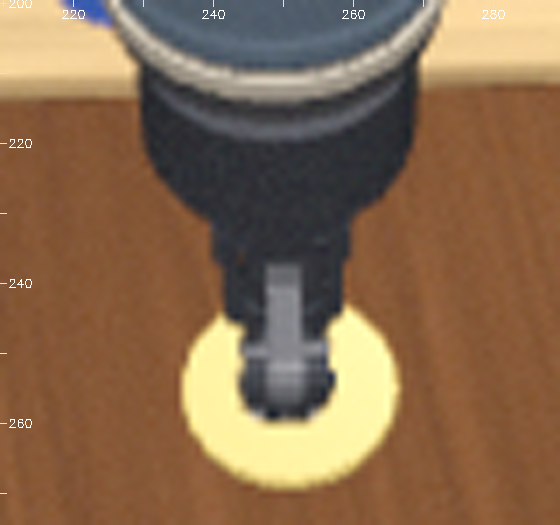

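```bash
python3 -c "
from cyl import *
print(ext('side',.4625,-.2905,.1544,.034,.006))
print(ext('side',.4625,-.2905,.005,.034,.006), 'obs ground u 238.0..265.3 vmax 299')
print(ext('side',.4637,-.2905,.1544,.034,.006))
"
```

```text
{'bot_maxv': np.float64(269.6), 'bot_u': (np.float64(234.7), np.float64(265.6)), 'rim_u': (np.float64(234.5), np.float64(265.7)), 'rim_v': (np.float64(241.1), np.float64(268.2))}
{'bot_maxv': np.float64(299.8), 'bot_u': (np.float64(237.1), np.float64(264.4)), 'rim_u': (np.float64(237.0), np.float64(264.5)), 'rim_v': (np.float64(273.4), np.float64(298.7))} obs ground u 238.0..265.3 vmax 299
{'bot_maxv': np.float64(269.5), 'bot_u': (np.float64(235.2), np.float64(266.2)), 'rim_u': (np.float64(235.1), np.float64(266.2)), 'rim_v': (np.float64(241.0), np.float64(268.1))}
```

```bash
python3 plan.py 81 .5665 -.0033 .168|tail -1; python3 -m creep '{"dr":[[0,0,0],[0,0,0],[0,0,0],[0,0,0],[0,0,0],[0,0,0],[0,0,0],[0,0,0],[0,0,0],[0,0,0],[0,0,0],[0,0,0]],"xyz":[[-0.6,3,0],[-1.3,7,0],[-2.3,12,0],[-3.3,17,0],[-4.2,22,0],[-5.2,27,0],[-5.75,30,0],[-5.75,30,0],[-5.75,30,2],[-5.75,30,4.5],[-5.75,30,5],[-5.75,30,5]],"claw":[1.2,1.2,1.2,1.2,1.2,1.2,1.2,1.2,1.2,1.2,1.2,1.2]}' 40; python3 -m creep '{"dr":[[0,0,0],[0,0,0]],"xyz":[[0,0,0.5],[0,0,0.5]],"claw":[1.2,1.2]}' 40; python3 plan.py 81 .5665 -.0033 .0925;python3 - <<'E'
from h import *
s=arm.snapshot("side");crop(s,235,140,70,75,8,"f4")
E
```

```text
xyz [-5.81 29.97 -0.13]
t: 27.58
position: [0.5658, -0.0037, 0.1173]
ee_rot: [-0.249, -3.131, 0.0]
force: [0.5, 0.2, -1.7]
gripper_width: 0.242
t: 27.82
position: [0.5663, -0.0032, 0.1125]
ee_rot: [0.248, 3.132, 0.0]
force: [0.6, 0.3, -0.7]
gripper_width: 0.241
t 27.82 pos [ 0.5663 -0.0032  0.1125] jaw 81.0 q [-0. 23. -5. 62.  0.  9.] grip 0.241 F [ 0.6  0.3 -0.7]
dr [ 0.  0. -0.]
dr [  0.  -0. 180.]
xyz [-0.02 -0.01  2.  ]
```

View pics/f4.png

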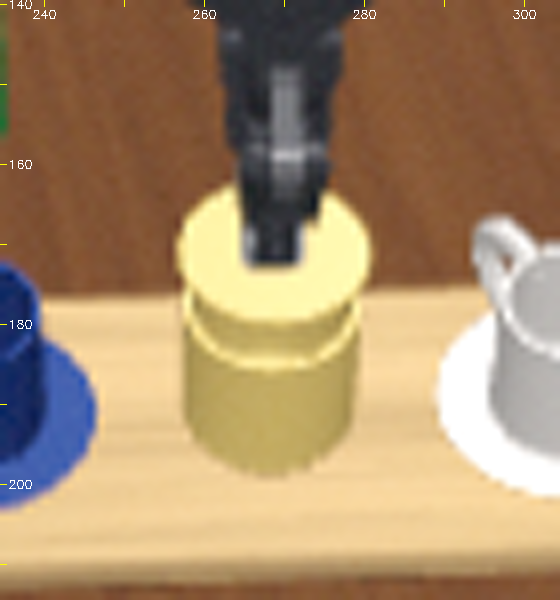

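Lid centre at u≈268.7 over the pot rim centre at u≈268.4, and level, so it is aligned. Lowering with a 0.5 mm correction.

```bash
python3 -m creep '{"dr":[[0,0,0],[0,0,0],[0,0,0],[0,0,0],[0,0,0]],"xyz":[[0.05,0,0.5],[0.05,0,1],[0.05,0,1.5],[0.05,0,1.9],[0.05,0,1.9]],"claw":[1.2,1.2,1.2,1.2,1.2]}' 40; python3 plan.py
```

```text
t: 28.5
position: [0.5655, -0.003, 0.093]
ee_rot: [-0.248, -3.131, 0.0]
force: [-0.2, -0.5, -0.8]
gripper_width: 0.244
t 28.5 pos [ 0.5655 -0.003   0.093 ] jaw 81.0 q [-0. 23. -7. 60. -0.  9.] grip 0.244 F [-0.2 -0.5 -0.8]
```

```bash
python3 -m creep '{"dr":[[0,0,0],[0,0,0],[0,0,0]],"xyz":[[0,0,0.1],[0,0,0.1],[0,0,0.1]],"claw":[1.2,1.2,1.2]}' 40; python3 plan.py;python3 - <<'E'
from h import *
s=arm.snapshot("side");crop(s,235,140,70,75,8,"f5")
E
```

```text
t: 28.88
position: [0.5658, -0.0031, 0.0925]
ee_rot: [0.248, 3.132, 0.0]
force: [0.8, 0.0, 0.2]
gripper_width: 0.238
t 28.88 pos [ 0.5658 -0.0031  0.0925] jaw 81.0 q [-0. 23. -7. 60. -0.  9.] grip 0.238 F [0.8 0.  0.2]
```

View pics/f5.png

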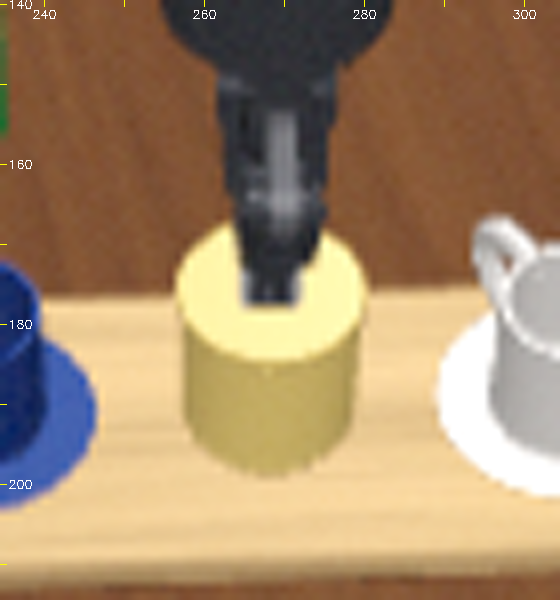

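The lid lies level on the pot. I'll nudge it 0.5 mm down until it touches, then release.

```bash
python3 -m creep '{"dr":[[0,0,0],[0,0,0]],"xyz":[[0,0,0.06],[0,0,0.06]],"claw":[1.2,1.2]}' 40; python3 plan.py; python3 -m creep '{"dr":[[0,0,0],[0,0,0],[0,0,0],[0,0,0],[0,0,0],[0,0,0],[0,0,0],[0,0,0],[0,0,0]],"xyz":[[0,0,0],[0,0,0],[0,0,0],[0,0,-1],[0,0,-3],[0,0,-6],[0,0,-9],[0,0,-12],[0,0,-12]],"claw":[3,5,5,5,5,5,5,5,5]}' 40; python3 plan.py 81 0.42 -0.28 0.2
```

```text
t: 29.18
position: [0.5659, -0.003, 0.0923]
ee_rot: [0.248, 3.131, 0.0]
force: [-2.2, 0.5, 4.9]
gripper_width: 0.242
t 29.18 pos [ 0.5659 -0.003   0.0923] jaw 81.0 q [-0. 23. -7. 60.  0.  9.] grip 0.242 F [-2.2  0.5  4.9]
t: 30.3
position: [0.5669, -0.003, 0.2147]
ee_rot: [0.247, 3.128, 0.001]
force: [0.9, -0.7, -0.9]
gripper_width: 0.584
t 30.3 pos [ 0.5669 -0.003   0.2147] jaw 81.0 q [-0. 20.  6. 76.  0.  9.] grip 0.584 F [ 0.9 -0.7 -0.9]
dr [ 0.   0.2 -0. ]
dr [ 4.0e-01 -1.0e-01  1.8e+02]
xyz [ 10.17 -29.66   1.4 ]
```

Next I'll move the arm aside to get a clear view.

```bash
python3 -m creep '{"dr":[[0,0,0],[0,0,0],[0,0,0],[0,0,0],[0,0,0],[0,0,0],[0,0,0],[0,0,0],[0,0,0]],"xyz":[[1,-3,0],[2.5,-8,0],[4,-13,0],[6,-18,0],[8,-23,0],[9,-27,0],[10,-29.6,0],[10,-29.6,0],[10,-29.6,0]],"claw":[5,5,5,5,5,5,5,5,5]}'; python3 plan.py;python3 - <<'E'
from h import *
s=arm.snapshot("side");crop(s,200,155,135,65,5,"g1");t=arm.snapshot("top");crop(t,235,120,75,130,4,"g2");cv2.imwrite("pics/g3.png",t[:,:,::-1]);cv2.imwrite("pics/g4.png",s[:,:,::-1])
E
```

```text
t: 31.42
position: [0.4205, -0.2792, 0.2116]
ee_rot: [-0.248, -3.132, -0.001]
force: [-0.5, -0.2, -0.1]
gripper_width: 0.583
t 31.43 pos [ 0.4205 -0.2792  0.2116] jaw 81.0 q [-34.  13.  -4.  73.   0. -25.] grip 0.583 F [-0.5 -0.2 -0.1]
```

View pics/g1.png

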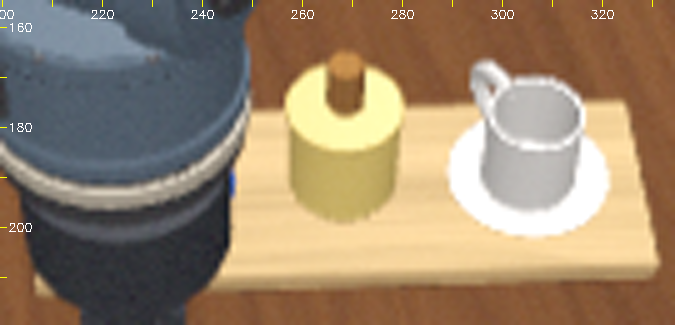

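View pics/g2.png

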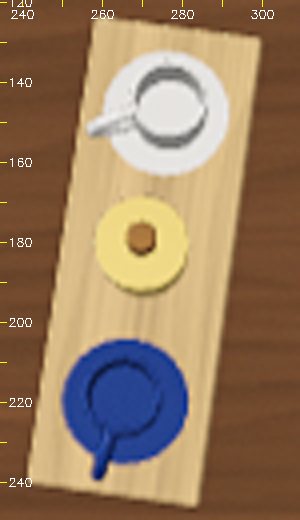

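View pics/g3.png

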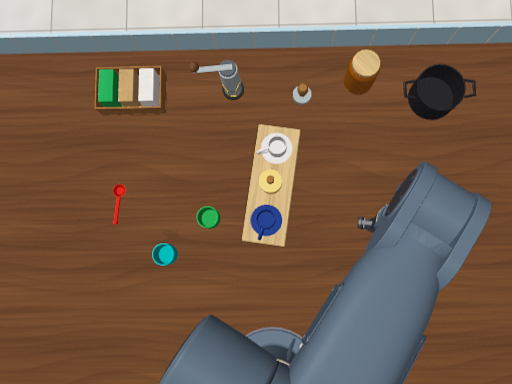

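View pics/g4.png

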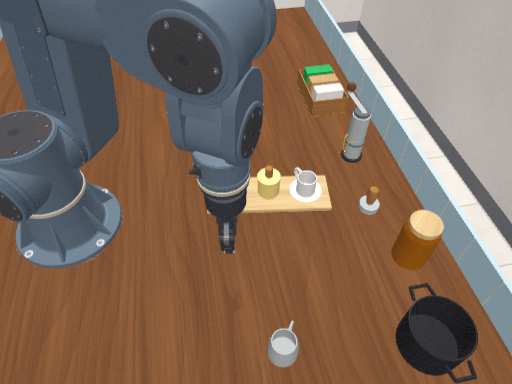

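Run:
```python
from cyl import *
t=load("g3");crop(t,250,128,50,40,14,"g5");crop(t,245,200,45,45,12,"g6")
print(ext("top",.676,-.021,.023,.028,.056),proj("top",[.676,-.021,.079]))
print(ext("top",.4585,.0128,.023,.028,.056),proj("top",[.4585,.0128,.079]))
```

```text
{'bot_maxv': np.float64(156.7), 'bot_u': (np.float64(267.1), np.float64(285.6)), 'rim_u': (np.float64(266.6), np.float64(285.8)), 'rim_v': (np.float64(134.0), np.float64(152.9))} [[276.21304897 143.42875522]]
{'bot_maxv': np.float64(229.1), 'bot_u': (np.float64(256.6), np.float64(275.5)), 'rim_u': (np.float64(255.7), np.float64(275.3)), 'rim_v': (np.float64(208.5), np.float64(228.1))} [[265.52357019 218.25195375]]
```

View pics/g5.png

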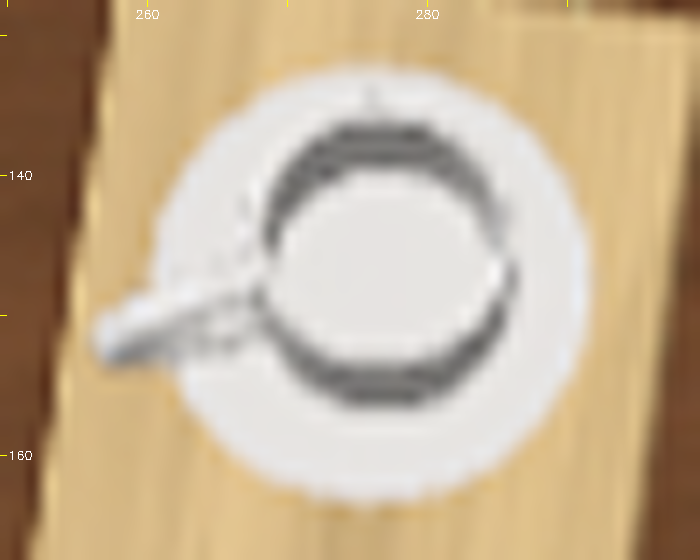

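View pics/g6.png

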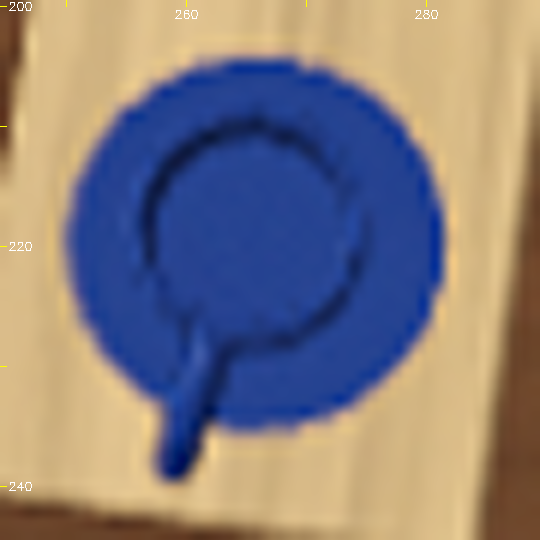

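```bash
python3 -c "
from bench import arm
print(arm.job_done(), arm.observe()['t'])"
```

```text
the job is handed in; nothing more can be done
the job is handed in; nothing more can be done
```

The serving board is laid and the job was handed in at about 31.5 s. The blue cup went onto its saucer first, then the white cup, then the sugar pot midway between them, and the lid last. Everything is released and the arm stands clear.

**Cups:** in the last pictures both stand upright, with their edges within about 0.6 px (1.5 mm) of where a centred cup should appear.

**Pot and lid:** the pot's centre came out 1–2 mm from the midpoint between the saucers. The lid sits level and centred on it.

**Left alone:** the jug, the spoon and the green and turquoise pieces look unmoved by eye; I did not measure them.

**Forces:** the highest wrist-force reading I saw was about 18 N, when the blue cup touched its saucer.

**Disagreements:** objects in the side camera appeared about 1–3 mm further out in +x than the arm's own position readings. I shifted the white cup by about 2 mm to allow for this. The final side view of the blue cup was blocked by the arm, so its last check was from the top camera only. An earlier side view, before the pot was placed, agreed with it.

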